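# Dispense one mounting plate onto the work sheet

## Task

Press the plunger of the plate dispenser all the way down once, so that a single black mounting plate comes out at the front, and let the plunger come back up. Then push that plate along the bench with the fingertips, never lifting it off the bench, until it lies wholly on the small grey steel work sheet beside the dispenser. The other plates stay in the dispenser, and the things standing around are left where they are.

Things in the scene. Friction and masses are not known exactly. Their poses are not given: they have to be found in the camera images.
- dispenser: Fixed plate dispenser. Origin: on the bench, on the axis of its square open-topped magazine (54 mm square, 44 mm high) with a stack of three plates. The outlet is at the front, -x (roughly towards the robot), 27 mm out; a full stroke leaves the bottom plate's centre 67 to 85 mm out along -x, on the bench. Behind, at x 26 to 116 mm, is a white housing 60 mm wide and 44 mm high on a foot 78 mm wide.
- plunger_top (a point): Centre of the top of the plunger's round grey cap (34 mm across) on the housing, 78 mm from the dispenser's origin along its +x; 84 mm above the bench when up. It goes straight down 28 mm and ejects the bottom plate; each further full stroke ejects one more.
- plunger (a joint): Plunger travel in m: 0 = up, 0.028 = fully down against a stop (over 0.025 counts as down). Its spring (4 N at the top, 7 N at the bottom) brings it up by itself in about half a second when let go. Pressing also takes about 25 N per m/s of speed and 1 to 3 N to move the plate.
- plate_1: The plate to be dispensed: round black plastic disc, 44 mm across and 12 mm thick, with a small steel disc in the middle of its top, about 30 g. At the start the lowest of the stack, flat on the bench. Origin: centre of its underside, z up.
- plate_2: A black round plate like plate_1 (44 mm across, 12 mm thick); the second one from the bottom of the stack at the start; stays in the magazine. Origin: centre of its underside.
- plate_3: A black round plate like plate_1 (44 mm across, 12 mm thick); the third (top) one from the bottom of the stack at the start; stays in the magazine. Origin: centre of its underside.
- sheet: Thin bare steel work sheet lying on the bench to the left or the right of the dispenser's outlet, 140 mm (its x) by 120 mm (its y), less than 1 mm thick and no obstacle to a sliding plate or to fingertips. Origin: its centre at bench height.
- cast: Loose plaster dental model, about 60 x 62 mm and 29 mm high, on the other side of the dispenser from the sheet. Bystander. Origin: centre of its underside.
- burblock: Loose black block, 45 x 70 mm and 28 mm high, with small burs standing in it to 48 mm. Bystander, beside the dispenser's housing. Origin: centre of its underside.
- jar: Loose small closed jar, 48 mm across and 55 mm high. Bystander, beside the dispenser's housing. Origin: centre of its underside.
Mind the look-alikes: they are no part of the job. Leave any blue or pink look-alike of the dispenser alone.

How it is judged:
By the outcome, as a careful person would: the job done as asked, in the order asked, and still so for the second after the job is handed in, with the robot touching nothing.
It also fails if it takes over 54 s, if anything falls off the work surface, if the arm or the gripper's body presses on something with over 40 N, if the wrist force passes 120 N, or if a joint passes its speed limit or range.

## Robot

A 7-joint arm with a two-finger parallel gripper is mounted at the origin on the work surface. World frame = base frame: x ahead of the robot, y to its left, z up, the work surface at z = 0. Lengths are in m, angles in rad, forces in N, time in s.
With the tool pointing down it reaches from about 0.425 to 0.925 m from the base axis. Payload 6.8 kg.
Tool frame: the origin (TCP) lies midway between the tips of the shut fingers; the grasp point (between the pads) lies 19 mm behind it; z points along the fingers, y is the line along which they close (so a half turn about z gives the same grasp; the last joint's range is limited). The gripper opens to 85 mm and grips with 20 to 120 N. Pads are 22 mm wide; open, the fingers measure 114 mm over their backs; the gripper's body (76 mm by 85 mm) begins 54 mm behind the grasp point. The pads swing forward as they close: fully open they stand 13 mm farther back than shut.
Start: joints at [-1.212, 0.477, 0.022, 1.555, -0.011, 1.109, -0.083], TCP at [0.304, 0.603, 0.231] pointing down, gripper open.
Joint ranges: [-2.96, 2.96], [-0.34, 2.1], [-1.41, 1.46], [0.24, 2.44], [-1.37, 4.51], [0.17, 1.92], [-2.96, 2.96]. Speed limits (rad/s): [2.39, 2.39, 3.14, 3.14, 3.14, 3.14, 3.14].

## Interface

Orientations are given as a rotation vector (axis times angle).
In Python, from bench import r gives the robot as it stands. The module is installed in compiled form; this text tells all that it offers.
- The arm moves only by the tool apply_moves, never from a script. Its argument "rows" is a list of rows, each a list of 6 numbers: the shift along the tool's x, y, z scaled (see below), then the turn, a rotation vector about the tool's x, y, z scaled (see below). A call has 1 to 5 rows; each row is the pose to reach, as a shift and turn from the pose commanded when the call began, along the tool's axes at that moment; what a row does not reach only later rows make up. The controller multiplies each number of a shift by 0.25 m and each number of a turn by 90 degrees. A row lasts 1/8 s, in which the tool goes at most 62.5 mm and 10.7 degrees, less where a joint would pass 70% of its speed; a pose out of reach is approached as far as the arm can. A call with a number of a shift or a turn outside -1 to 1 is refused whole. A call with a gripper value outside its range is refused whole. "claw" is the opening, from 0 (shut) to 1 (fully open), set as the call begins (left out, the last holds). The fingers move at their own pace and stop on an object; "newtons" is the grip in N (left out, the last holds). Time passes only in rows, so rows that repeat a pose let the fingers close. It gives the time, the measured TCP pose, the force, the opening and the grip force at its end, in the units of the state.
- r.get_obs(): the state, without advancing time (a new reading comes with each control period).
- r.grab_frame(name): name is "scene" or "top" or "wrist"; returns a dict with "pixels" (400x640x3 uint8, red, green, blue), "intrinsics" (3x3 intrinsics, pixels), "dist" ([k1, k2, p1, p2, k3] as OpenCV has them; the pictures are not rectified), "eye" and "attitude" of the camera in the world. Camera axes: x right, y up, looking along -z (the intrinsics and any distortion apply to the point x, -y, -z); pixel columns grow to the right and rows downward; lengths in m; the calibration is good to about 2 mm. A picture is of the moment at which its call begins. There is no depth.
- r.hand_in(): hands the job in; it is judged then, once.
Trained networks look in a picture, given as the dict that the camera call returned (one of the last four; its "shot" number tells which), for a name from the list of things; names that differ only in an ending like _2 or _b are one class to them, and where a whole thing is asked for, a point or a joint stands for the part that bears it (a point fixed in the world has none). Each returns a list of dicts, best first, with "conf" (0 to 1); they miss things now and then, are a little off and sometimes report something else, mostly with a low value. They report only what shows in the picture. A call takes as long as a camera call. They do not tell look-alikes from the thing itself.
- r.search_frame(picture, thing): "rect" ([left, top, width, height] in pixels, round what is visible of it).
- r.outline_of(picture, thing): "pixels" (400x640 bool, what is visible of it) and "rect" ([left, top, width, height] in pixels, round what is visible of it).
- r.landmark_of(picture, thing): "point" ([column, row] in pixels: a listed point, or the origin of a listed thing).
The state is a dict: "clock": time; "joints": joint angles; "qvel": joint speeds; "tau": joint torques, N m; "tcp_pos": TCP position; "orientation": TCP orientation; "contact_force": force on the tool from outside, world axes, zero at the start; "moment": the same for the moment, N m; "grip_width": finger opening in m; "gripper_force": force on a finger pad.
Only numpy, scipy, OpenCV 4.12 (cv2) and the standard library are available. Lean on these libraries where they do the work, as an engineer would, in place of code of your own. Each camera call takes 0.05 s, during which the arm holds its last target. There are 200 camera calls.

## Working session

There is one attempt and no reset: what is moved stays moved. The work goes in short steps, Python scripts to look and compute and a tool call to move; the robot and the scene stay as the last step left them, time stands still between calls to the robot, and variables do not carry over. Pictures are saved under pics/ and viewed, at most 10 in all, crops included, and the job is handed in when it is done.

Besides the shell and the picture viewer there is one more tool, called after "Call:" as name(argument=value, ...), one argument or row to a line, values as JSON. apply_moves: Moves the arm, as the interface text tells. Its arguments: {"type":"object","properties":{"rows":{"type":"array","items":{"type":"array","items":{"type":"number"}}},"claw":{"type":"number"},"newtons":{"type":"number"}},"required":["rows"]}

```bash
mkdir -p pics; cat > h.py <<'E'
import numpy as np, cv2
from scipy.spatial.transform import Rotation as R
from bench import r
def att(f):
    a=np.array(f["attitude"],float)
    return a if a.shape==(3,3) else (R.from_rotvec(a) if a.size==3 else R.from_quat(a)).as_matrix()
def ray(f,uv):
    p=cv2.undistortPoints(np.array(uv,float).reshape(-1,1,2),np.array(f["intrinsics"],float),np.array(f["dist"],float)).reshape(-1,2)
    return np.c_[p[:,0],-p[:,1],-np.ones(len(p))]@att(f).T
def at_z(f,uv,z):
    d=ray(f,uv);e=np.array(f["eye"]);return e+d*((z-e[2])/d[:,2])[:,None]
def proj(f,P):
    c=(np.atleast_2d(P)-np.array(f["eye"]))@att(f);c=c*[1,-1,-1]
    return cv2.projectPoints(c,np.zeros(3),np.zeros(3),np.array(f["intrinsics"],float),np.array(f["dist"],float))[0].reshape(-1,2)
def save(f,n,box=None,s=1):
    im=f["pixels"][:,:,::-1]
    if box: im=im[box[1]:box[3],box[0]:box[2]]
    cv2.imwrite("pics/"+n,cv2.resize(im,None,fx=s,fy=s))
E
python3 - <<'E'
from h import *
print(r.get_obs())
H={'dispenser':0,'plunger_top':.084,'sheet':0,'cast':0,'burblock':0,'jar':0,'plate_1':0}
ims=[]
for n in("top","scene"):
    f=r.grab_frame(n);ims.append(f["pixels"]);print(n,f["eye"],f["attitude"])
    for t,z in H.items():
        for d in r.landmark_of(f,t)[:3]:
            print(t,round(d["conf"],2),np.round(d["point"]),at_z(f,d["point"],z)[0].round(3))
im=np.vstack(ims)[:,:,::-1];cv2.imwrite("pics/a.png",cv2.resize(im,(480,600)))
E
```

```text
{'clock': 0.0, 'joints': array([-1.21209627,  0.47780814,  0.0223198 ,  1.55644658, -0.01152169,
        1.10929499, -0.08310877]), 'qvel': array([-5.75746608e-05, -1.14278390e-03,  9.67525775e-04,  1.05733606e-03,
        4.13402224e-04,  1.25676512e-04,  7.82369027e-04]), 'tau': array([-6.17586047e-04, -5.96454763e+01,  1.60755124e+00, -2.81187558e+01,
        1.24324544e-02,  9.56291333e-03,  5.47572355e-06]), 'tcp_pos': array([0.30350166, 0.60225842, 0.23032198]), 'orientation': array([-7.26502874e-01, -3.05610783e+00,  2.82999290e-03]), 'contact_force': array([-0.37688295,  0.59550802, -0.07967383]), 'moment': array([0.00437988, 0.02765408, 0.00153809]), 'gripper_force': 0.0, 'grip_width': 0.085639340953165}
top [0.36412802 0.01514005 0.86245626] [ 0.16590106 -0.14126611 -1.36774474]
dispenser 0.98 [333. 321.] [ 0.296 -0.034  0.   ]
dispenser 0.87 [351. 187.] [ 0.573 -0.02   0.   ]
dispenser 0.86 [196. 267.] [0.345 0.262 0.   ]
plunger_top 0.71 [343. 277.] [ 0.383 -0.033  0.084]
plunger_top 0.71 [184. 226.] [0.417 0.278 0.084]
plunger_top 0.69 [342.  40.] [0.857 0.059 0.084]
she
[... 300 characters left out ...]
 -0.028  0.   ]
plate_1 0.3 [350. 187.] [ 0.572 -0.017  0.   ]
scene [ 1.01551179 -0.75896189  0.66038325] [1.00345038 0.29618261 0.47267996]
dispenser 0.92 [326. 264.] [ 0.58  -0.024  0.   ]
dispenser 0.89 [303. 181.] [0.332 0.275 0.   ]
dispenser 0.8 [222. 228.] [ 0.287 -0.025  0.   ]
plunger_top 0.7 [361. 235.] [ 0.651 -0.002  0.084]
plunger_top 0.55 [328. 156.] [0.402 0.298 0.084]
plunger_top 0.49 [468. 251.] [0.858 0.048 0.084]
sheet 0.83 [252. 296.] [ 0.504 -0.188  0.   ]
cast 0.69 [315. 217.] [0.463 0.126 0.   ]
cast 0.58 [388. 224.] [0.634 0.182 0.   ]
burblock 0.9 [339. 325.] [ 0.693 -0.172  0.   ]
jar 0.82 [386. 224.] [0.632 0.181 0.   ]
plate_1 0.62 [325. 251.] [0.554 0.015 0.   ]
```

View pics/a.png

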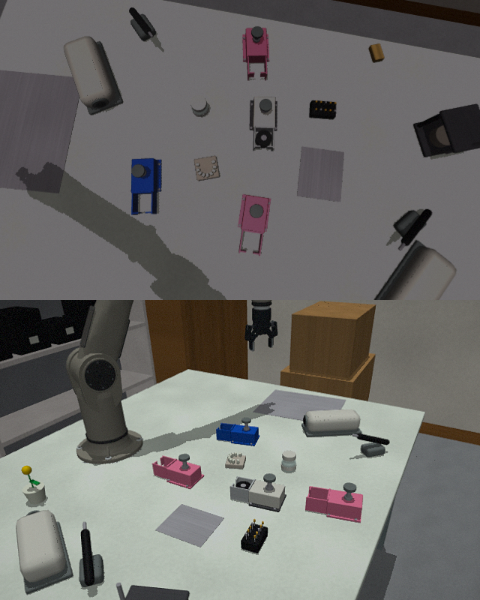

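The picture shows four things shaped like the dispenser. In top-view pixels they are blue (196,267), pink (333,321), pink (342,40) and white with black plates (351,187). The white one fits the description. The sheet is at (426,229), on the right. I'll check the white one in a close crop with a model overlay.

```bash
python3 - <<'E'
from h import *
from scipy.optimize import least_squares
F=[r.grab_frame("top"),r.grab_frame("scene")]
def near(f,t,c):
    L=[d for d in r.landmark_of(f,t) if np.hypot(*(np.array(d["point"])-c))<25]
    return [np.array(d["point"]) for d in L[:1]]
o=[];cs=[(351,187),(326,264)];pc=[(352,140),(361,235)]
for f,c,p in zip(F,cs,pc):
    for t,cc,k in(("dispenser",c,0),("plunger_top",p,1)):
        for q in near(f,t,cc): o.append((f,q,k));print(t,q)
def P(x):
    u=np.array([np.cos(x[2]),np.sin(x[2])]);return [np.r_[x[:2],0],np.r_[x[:2]+.078*u,.084]]
def res(x): return np.concatenate([proj(f,P(x)[k])[0]-q for f,q,k in o])
s=least_squares(res,[.575,-.02,.2]);print(s.x,res(s.x).round(1),P(s.x))
x=s.x
# outline-free check: overlay
M=R.from_euler('z',x[2]).as_matrix()
def W(a): return np.array(a)@M.T+np.r_[x[:2],0]
t=np.linspace(0,2*np.pi,24)
cur=[W([[26,-30,44],[116,-30,44],[116,30,44],[26,30,44]])] if 0 else []
cur=[W(np.array([[26,-30,44],[116,-30,44],[116,30,44],[26,30,44]])/1e3),W(np.array([[-27,-27,44],[27,-27,44],[27,27,44],[-27,27,44]])/1e3),W(np.c_[.078+.017*np.cos(t),.017*np.sin(t),0*t+.084])]
out=[]
for f,b in zip(F,[(290,100,390,250),(260,200,410,320)]):
    s_=5 if b[2]-b[0]==100 else 4
    im=cv2.resize(f["pixels"][b[1]:b[3],b[0]:b[2],::-1],None,fx=4,fy=4,interpolation=cv2.INTER_CUBIC)
    if f is F[0]: im=np.clip(im*1.8,0,255).astype(np.uint8)
    for c in cur: cv2.polylines(im,[((proj(f,c)-b[:2]+.5)*4).astype(int)],True,(0,255,0),1)
    out.append(im)
h=max(i.shape[0] for i in out)
im=np.hstack([cv2.copyMakeBorder(i,0,h-i.shape[0],0,0,0) for i in out]);im=cv2.resize(im,None,fx=.8,fy=.8);print(im.shape);cv2.imwrite("pics/b.png",im)
for f in F:
    m=r.outline_of(f,"sheet")[0]
    k=cv2.findContours(m["pixels"].astype(np.uint8),0,2)[0];k=max(k,key=cv2.contourArea)
    w=at_z(f,k.reshape(-1,2),0)[:,:2];rc=cv2.minAreaRect((w*1000).astype(np.float32));print(m["conf"],rc)
E
```

```text
dispenser [353.6 187.9]
plunger_top [349.8 142. ]
dispenser [322.8 262.3]
plunger_top [360.5 234.5]
[ 0.57215285 -0.02477777  0.36296662] [-0.2  0.1  0.2 -1.6 -0.1  0.3 -1.3 -1.1] [array([ 0.57215285, -0.02477777,  0.        ]), array([0.64507096, 0.00291607, 0.084     ])]
(480, 800, 3)
0.81 ((511.95831298828125, -193.52127075195312), (143.70474243164062, 123.8427734375), 4.3858232498168945)
0.84 ((509.3574523925781, -190.96151733398438), (139.55772399902344, 122.46580505371094), 3.8173232078552246)
```

View pics/b.png

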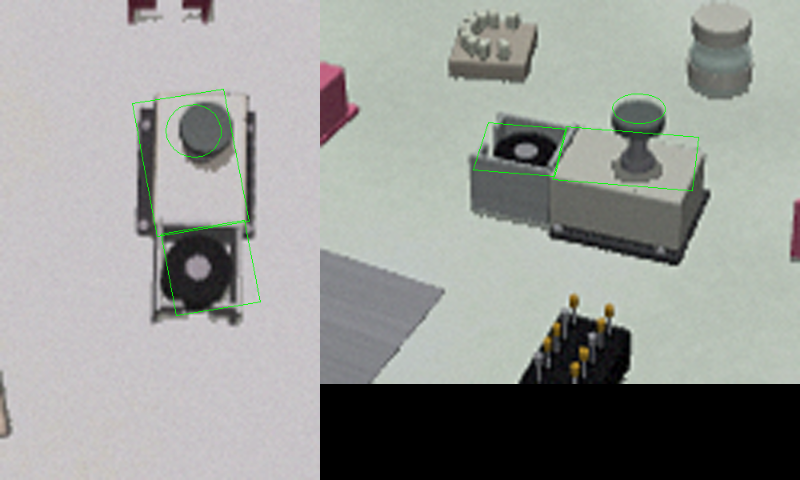

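```bash
python3 - <<'E'
from h import *
from scipy.optimize import least_squares
F=[r.grab_frame("top"),r.grab_frame("scene")]
C=np.array
obs=[(0,(158,95),(116,30,44)),(0,(247,97),(116,-30,44)),(0,(241,228),(26,-30,44)),(0,(156,226),(26,30,44)),(0,(206,127),(78,0,84)),
(1,(553,181),(26,-30,44)),(1,(686,202),(116,-30,44)),(1,(705,150),(116,30,44)),(1,(639,112),(78,0,84)),(1,(471,170),(-27,-27,44)),(1,(494,120),(-27,27,44)),(0,(236,315),(-27,-27,44)),(0,(155,315),(-27,27,44))]
def px(i,q): return C(q,float)/3.2-.5+(C([290,100]) if i==0 else C([260-100,200]))
def W(x,a): return R.from_euler('z',x[2]).as_matrix()@(C(a)/1e3)+np.r_[x[:2],0]
def res(x): return np.concatenate([proj(F[i],W(x,a))[0]-px(i,q) for i,q,a in obs])
s=least_squares(res,[.575,-.02,.2],loss='soft_l1');x=s.x
print(x,res(x).reshape(-1,2).round(1))
print("plunger",W(x,(78,0,84)),"plate out",W(x,(-76,0,0)), "range",W(x,(-67,0,0)),W(x,(-85,0,0)))
o=r.get_obs();T=R.from_rotvec(o["orientation"]).as_matrix();print(T.round(3))
E
```

```text
[ 0.5709034  -0.01839993  0.1853931 ] [[-1.4 -0.4]
 [-0.4 -0.7]
 [ 2.   0.2]
 [-0.9  0.4]
 [-0.2  0.7]
 [-2.1 -1.3]
 [-1.5  0.4]
 [-0.2  0.1]
 [-0.5  0.9]
 [ 0.3 -3.4]
 [ 2.  -1.6]
 [ 2.4 -1.6]
 [ 0.8 -1.9]]
plunger [ 0.64756678 -0.00402196  0.084     ] plate out [ 0.49620574 -0.03240923  0.        ] range [ 0.50505152 -0.03075023  0.        ] [ 0.48735997 -0.03406823  0.        ]
[[-0.893  0.45   0.   ]
 [ 0.45   0.893  0.   ]
 [-0.     0.    -1.   ]]
```

Call:
apply_moves(
  rows=[
    [-0.93,-0.62,0.16,0,0,0],
    [-0.93,-0.62,0.16,0,0,0],
    [-0.93,-0.62,0.16,0,0,0],
    [-0.93,-0.62,0.16,0,0,0],
    [-0.93,-0.62,0.16,0,0,0],
  ],
  claw=0,
)

```text
clock: 1.92
tcp_pos: [0.4436, 0.3557, 0.1911]
orientation: [0.733, 3.054, -0.002]
contact_force: [-0.2, 0.8, 0.9]
grip_width: -0.0
gripper_force: 0.0
```

Call:
apply_moves(
  rows=[
    [-0.93,-0.62,0.16,0,0,0],
    [-0.93,-0.62,0.16,0,0,0],
    [-0.93,-0.62,0.16,0,0,0],
    [-0.93,-0.62,0.16,0,0,0],
    [-0.93,-0.62,0.16,0,0,0],
  ],
)

```text
clock: 2.55
tcp_pos: [0.5809, 0.1124, 0.1511]
orientation: [0.733, 3.054, -0.002]
contact_force: [-0.5, 1.0, -0.1]
grip_width: -0.0003
gripper_force: 0.0
```

Call:
apply_moves(
  rows=[
    [-0.46,-0.3,0.0,0,0,0.588],
    [-0.46,-0.3,0.0,0,0,0.588],
    [-0.46,-0.3,0.0,0,0,0.588],
    [-0.46,-0.3,0.0,0,0,0.588],
    [-0.46,-0.3,0.0,0,0,0.588],
  ],
)

```text
clock: 3.18
tcp_pos: [0.6486, -0.0023, 0.1512]
orientation: [-2.02, -2.406, -0.0]
contact_force: [0.2, -0.0, -0.1]
grip_width: 0.0003
gripper_force: 0.0
```

```bash
python3 - <<'E'
from h import *
o=r.get_obs();print(o["tcp_pos"],o["joints"].round(2))
f=r.grab_frame("scene");w=r.grab_frame("wrist")
for d in r.landmark_of(w,"plunger_top")[:2]: print(d["conf"],d["point"],at_z(w,d["point"],.084))
for d in r.landmark_of(w,"dispenser")[:2]: print(d["conf"],d["point"],at_z(w,d["point"],0))
for P in([.6476,-.004,.084],):print(proj(w,P),proj(f,P))
a=cv2.resize(f["pixels"][180:330,270:430,::-1],(427,400));cv2.imwrite("pics/c.png",cv2.resize(np.hstack([a,w["pixels"][:,:,::-1]]),None,fx=.74,fy=.74))
E
```

```text
[ 0.64861513 -0.00228248  0.15123757] [-0.39  0.54  0.41  1.72 -0.26  0.94  0.3 ]
0.93 [607.2, 182.2] [[0.85472358 0.05554198 0.084     ]]
0.82 [320.3, 217.7] [[ 0.64806837 -0.00734695  0.084     ]]
0.66 [245.4, 185.9] [[ 0.57378395 -0.01797723  0.        ]]
[[320.42658536 213.35198381]] [[358.74432882 235.40405456]]
```

View pics/c.png

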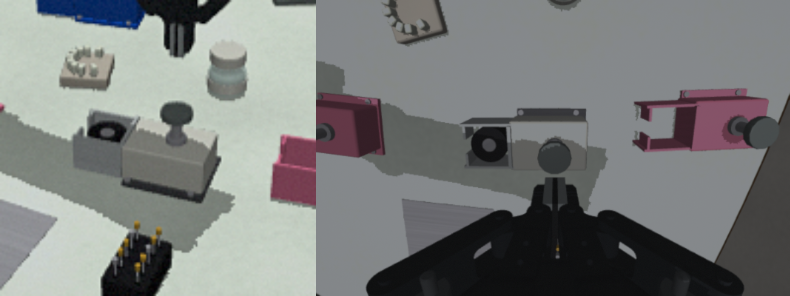

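The wrist view shows the white dispenser with its cap at full-frame pixel (320,218), just ahead of the fingers. The cap is at about (0.648, -0.006), so the earlier fit holds.

Call:
apply_moves(
  rows=[
    [-0.014,0,0.12,0,0,0],
    [-0.014,0,0.24,0,0,0],
    [-0.014,0,0.24,0,0,0],
  ],
)

```text
clock: 3.75
tcp_pos: [0.6472, -0.0053, 0.0893]
orientation: [-2.007, -2.412, 0.005]
contact_force: [0.1, -0.4, 0.6]
grip_width: -0.0002
gripper_force: 0.0
```

Call:
apply_moves(
  rows=[
    [0,0,0.03,0,0,0],
    [0,0,0.06,0,0,0],
    [0,0,0.09,0,0,0],
    [0,0,0.12,0,0,0],
    [0,0,0.14,0,0,0],
  ],
)

```text
clock: 4.38
tcp_pos: [0.6504, -0.0056, 0.0581]
orientation: [2.01, 2.411, 0.004]
contact_force: [-2.5, 0.1, 8.9]
grip_width: -0.0002
gripper_force: 4.4
```

Call:
apply_moves(
  rows=[
    [0,0,0.014,0,0,0],
    [0,0,0.014,0,0,0],
  ],
)

```text
clock: 4.62
tcp_pos: [0.6506, -0.0056, 0.0561]
orientation: [2.011, 2.411, 0.004]
contact_force: [-5.0, 0.8, 17.3]
grip_width: -0.0002
gripper_force: 8.9
```

The plunger is at its stop, since 17 N is well above the spring force. Releasing upward now.

Call:
apply_moves(
  rows=[
    [0,0,-0.06,0,0,0],
    [0,0,-0.2,0,0,0],
    [0,0,-0.4,0,0,0],
    [0,0,-0.4,0,0,0],
    [0,0,-0.4,0,0,0],
  ],
  claw=0.35,
)

```text
clock: 5.25
tcp_pos: [0.649, -0.0052, 0.1531]
orientation: [2.012, 2.413, 0.001]
contact_force: [-0.5, -0.5, -0.2]
grip_width: 0.0296
gripper_force: 0.0
```

```bash
python3 - <<'E'
from h import *
o=r.get_obs();print(o["tcp_pos"],o["grip_width"])
f=r.grab_frame("scene");w=r.grab_frame("wrist");t=r.grab_frame("top")
for g in(w,t,f):
  for d in r.outline_of(g,"plate_1")[:4]:
    k=cv2.findContours(d["pixels"].astype(np.uint8),0,2)[0];k=max(k,key=cv2.contourArea).reshape(-1,2)
    p=at_z(g,k,.012);print(round(d["conf"],2),d["rect"],p.mean(0).round(3),np.ptp(p,axis=0).round(3))
a=cv2.resize(f["pixels"][180:330,270:430,::-1],(427,400));cv2.imwrite("pics/d.png",cv2.resize(np.hstack([a,w["pixels"][:,:,::-1]]),None,fx=.74,fy=.74))
E
```

```text
[ 0.64900079 -0.00523225  0.15306706] 0.02964818912528974
0.95 [149.0, 160.7, 48.2, 45.1] [ 0.506 -0.028  0.012] [0.046 0.046 0.   ]
0.88 [212.5, 166.2, 48.6, 45.6] [ 0.566 -0.025  0.012] [0.045 0.045 0.   ]
0.31 [311.5, 296.6, 46.4, 52.3] [ 0.691 -0.161  0.012] [0.052 0.071 0.   ]
0.7 [283.2, 243.4, 23.3, 17.1] [ 0.5   -0.034  0.012] [0.05  0.053 0.   ]
0.62 [317.7, 246.5, 13.8, 8.1] [0.56  0.009 0.012] [0.027 0.02  0.   ]
```

View pics/d.png

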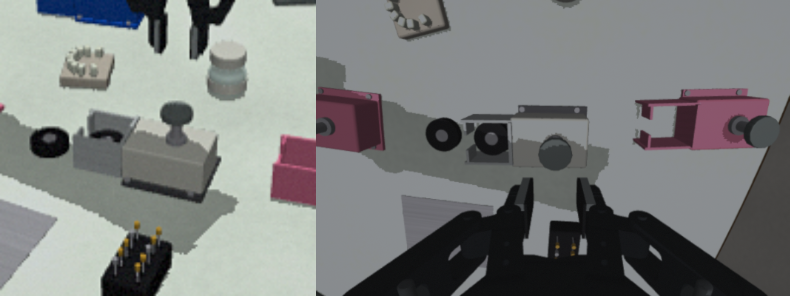

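The picture shows one plate out, at wrist pixel (173,183), which is about (0.503, -0.030). Plates remain in the magazine and the plunger is up.

Call:
apply_moves(
  rows=[
    [0.2,-0.6,0,0,0,0],
    [0.2,-0.6,0,0,0,0],
    [0.2,-0.6,0,0,0,0],
    [0.2,-0.6,0.24,0,0,0],
    [0.2,-0.6,0.44,0,0,0],
  ],
  claw=0.28,
)

```text
clock: 6.18
tcp_pos: [0.4926, 0.0174, 0.042]
orientation: [2.011, 2.413, 0.003]
contact_force: [0.5, -0.4, 0.0]
grip_width: 0.0236
gripper_force: 0.0
```

```bash
python3 - <<'E'
from h import *
o=r.get_obs();print(o["tcp_pos"],o["grip_width"],R.from_rotvec(o["orientation"]).as_matrix().round(3))
f=r.grab_frame("scene");w=r.grab_frame("wrist")
for g in(w,f):
  for d in r.outline_of(g,"plate_1")[:3]:
    k=cv2.findContours(d["pixels"].astype(np.uint8),0,2)[0];k=max(k,key=cv2.contourArea).reshape(-1,2)
    p=at_z(g,k,.012);print(round(d["conf"],2),d["rect"],p.mean(0).round(3),np.ptp(p,axis=0).round(3))
a=cv2.resize(f["pixels"][170:320,240:400,::-1],(427,400));cv2.imwrite("pics/e.png",cv2.resize(np.hstack([a,w["pixels"][:,:,::-1]]),None,fx=.74,fy=.74))
E
```

```text
[0.49261803 0.01740613 0.04196674] 0.023577800262063138 [[-0.18   0.984  0.002]
 [ 0.984  0.18   0.001]
 [ 0.     0.002 -1.   ]]
0.92 [297.4, 264.6, 57.6, 67.5] [ 0.497 -0.027  0.012] [0.04 0.05 0.  ]
0.57 [441.8, 304.2, 37.9, 41.9] [ 0.587 -0.043  0.012] [0.01  0.008 0.   ]
0.5 [320.3, 247.0, 10.3, 4.7] [0.557 0.007 0.012] [0.029 0.021 0.   ]
```

View pics/e.png

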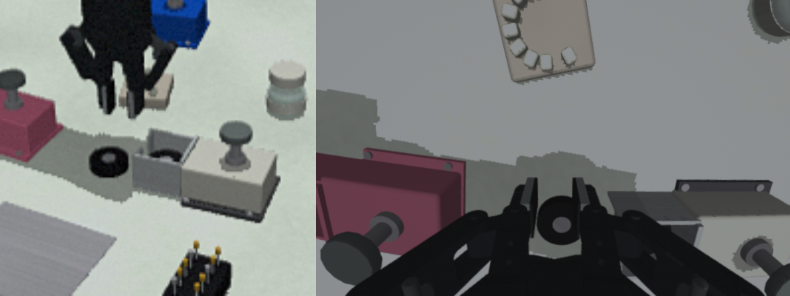

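The wrist view shows the plate (full-frame pixel about (331,304)) centred between the fingertips, with clear bench behind it. Going down now.

Call:
apply_moves(
  rows=[
    [0,0,0.08,0,0,0],
    [0,0,0.12,0,0,0],
    [0,0,0.15,0,0,0],
    [0,0,0.15,0,0,0],
  ],
)

```text
clock: 6.88
tcp_pos: [0.4927, 0.0168, 0.0056]
orientation: [2.012, 2.412, 0.0]
contact_force: [0.4, 0.3, 0.0]
grip_width: 0.024
gripper_force: 0.0
```

Call:
apply_moves(
  rows=[
    [-0.04,0,0,0,0,0],
    [-0.08,0,0,0,0,0],
    [-0.12,0,0,0,0,0],
    [-0.16,0,0,0,0,0],
    [-0.21,0,0,0,0,0],
  ],
)

```text
clock: 7.5
tcp_pos: [0.5021, -0.0356, 0.0053]
orientation: [-2.012, -2.412, -0.0]
contact_force: [0.4, 0.0, 0.2]
grip_width: 0.024
gripper_force: 0.2
```

```bash
python3 - <<'E'
from h import *
o=r.get_obs();print(o["tcp_pos"],o["contact_force"])
f=r.grab_frame("scene");w=r.grab_frame("wrist")
for g in(w,f):
  for d in r.outline_of(g,"plate_1")[:3]:
    k=cv2.findContours(d["pixels"].astype(np.uint8),0,2)[0];k=max(k,key=cv2.contourArea).reshape(-1,2)
    p=at_z(g,k,.012);print(round(d["conf"],2),d["rect"],p.mean(0).round(3),np.ptp(p,axis=0).round(3))
a=cv2.resize(f["pixels"][190:340,220:380,::-1],(427,400));cv2.imwrite("pics/f.png",cv2.resize(np.hstack([a,w["pixels"][:,:,::-1]]),None,fx=.74,fy=.74))
E
```

```text
[ 0.5020641  -0.03558561  0.00529375] [0.38509998 0.01417938 0.2347375 ]
0.6 [289.3, 265.7, 69.2, 79.3] [ 0.507 -0.065  0.012] [0.038 0.051 0.   ]
0.56 [417.7, 224.7, 106.0, 79.8] [ 0.577 -0.03   0.012] [0.054 0.044 0.   ]
0.76 [277.8, 255.0, 21.4, 16.2] [ 0.512 -0.066  0.012] [0.052 0.056 0.   ]
0.56 [317.7, 243.8, 12.1, 7.6] [0.555 0.009 0.012] [0.027 0.02  0.   ]
```

View pics/f.png

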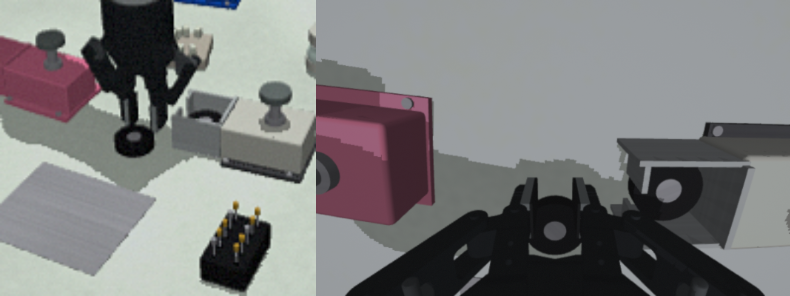

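The plate is cradled between the fingertips at about (0.508, -0.067) and moving with them, so I'll continue.

Call:
apply_moves(
  rows=[
    [-0.05,-0.004,0,0,0,0],
    [-0.1,-0.008,0,0,0,0],
    [-0.15,-0.012,0,0,0,0],
    [-0.2,-0.016,0,0,0,0],
    [-0.25,-0.02,0,0,0,0],
  ],
)

```text
clock: 8.32
tcp_pos: [0.5083, -0.0983, 0.0053]
orientation: [2.013, 2.412, -0.0]
contact_force: [0.0, -0.8, 0.1]
grip_width: 0.0238
gripper_force: 0.1
```

Call:
apply_moves(
  rows=[
    [-0.05,-0.004,0,0,0,0],
    [-0.1,-0.008,0,0,0,0],
    [-0.15,-0.012,0,0,0,0],
    [-0.2,-0.016,0,0,0,0],
    [-0.24,-0.02,0,0,0,0],
  ],
)

```text
clock: 8.95
tcp_pos: [0.5141, -0.1581, 0.0053]
orientation: [2.013, 2.412, -0.0]
contact_force: [-0.2, 0.1, 0.5]
grip_width: 0.0241
gripper_force: 0.1
```

```bash
python3 - <<'E'
from h import *
o=r.get_obs();print(o["tcp_pos"],o["contact_force"])
f=r.grab_frame("scene");w=r.grab_frame("wrist")
for g in(w,f):
  for d in r.outline_of(g,"plate_1")[:3]:
    k=cv2.findContours(d["pixels"].astype(np.uint8),0,2)[0];k=max(k,key=cv2.contourArea).reshape(-1,2)
    p=at_z(g,k,.012);print(round(d["conf"],2),d["rect"],p.mean(0).round(3),np.ptp(p,axis=0).round(3))
a=cv2.resize(f["pixels"][210:360,190:350,::-1],(427,400));cv2.imwrite("pics/g.png",cv2.resize(np.hstack([a,w["pixels"][:,:,::-1]]),None,fx=.74,fy=.74))
E
```

```text
[ 0.51414054 -0.15808772  0.00529756] [-0.15580251  0.07880361  0.54960994]
0.98 [288.6, 263.0, 67.0, 80.8] [ 0.52  -0.189  0.012] [0.037 0.05  0.   ]
0.56 [508.3, 0.0, 69.8, 6.8] [ 0.586 -0.028  0.012] [0.029 0.007 0.   ]
0.68 [245.9, 287.0, 24.9, 21.6] [ 0.524 -0.192  0.012] [0.049 0.051 0.   ]
0.42 [317.6, 245.1, 12.5, 5.2] [0.557 0.008 0.012] [0.029 0.019 0.   ]
```

View pics/g.png

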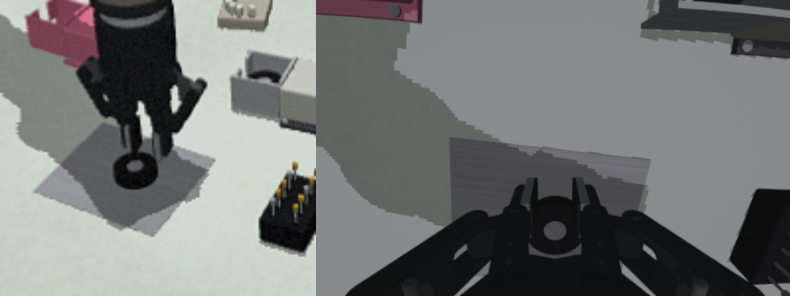

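The plate lies near the middle of the sheet, at about (0.521, -0.191). I'll back off and then lift.

Call:
apply_moves(
  rows=[
    [0.05,0,0,0,0,0],
    [0.14,0,0,0,0,0],
    [0.14,0,-0.2,0,0,0],
    [0.14,0,-0.4,0,0,0],
    [0.14,0,-0.7,0,0,0],
  ],
)

```text
clock: 9.78
tcp_pos: [0.5068, -0.1206, 0.1685]
orientation: [-2.008, -2.413, 0.002]
contact_force: [1.3, -0.0, 0.2]
grip_width: 0.0239
gripper_force: 0.0
```

```bash
python3 - <<'E'
from h import *
o=r.get_obs();print(o["tcp_pos"],o["contact_force"])
f=r.grab_frame("scene");save(f,"i.png",(180,170,440,370),3)
E
```

```text
[ 0.50677084 -0.12064942  0.16852675] [ 1.3182018  -0.00347973  0.21842256]
```

View pics/i.png

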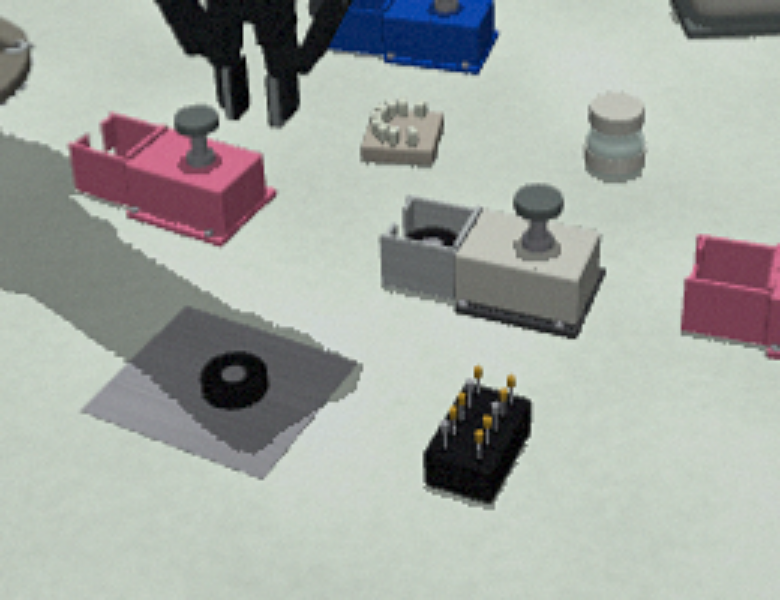

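The plate (crop pixel (235,380)) lies wholly on the sheet. The plunger is up, plates are still in the magazine, and the other things are undisturbed.

```bash
python3 -c "
from bench import r
print(r.hand_in())"
```

```text
the job is handed in; nothing more can be done
None
```

I pressed the plunger once and it came back up; the one plate that came out was pushed along the bench and lies wholly on the steel sheet, the bystanders stayed put, and I handed the job in at about 10 s.

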